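Free a stuck press block from a pressed-sushi mould

TASK

The press block is stuck tight in the empty pressed-sushi mould. First turn the hold-down dial until its red pointer reads zero, then take the block by its handle and work it out by rocking it side to side, clearly at least twice each way, while easing it upward a little at a time, so that the mould itself stays down on its board. Finish while still holding the block level, just clear of the mould (a finger's width or two straight above its rim), with the dial still at zero and the cup, dish and bottle left where they are.

Things in the scene. Friction and masses are not known exactly. Their poses are not given: they have to be found in the camera images.
- board: Fixed wooden board 265 x 200 x 20 mm lying on the counter, carrying the mould and the dial. Its origin is on the counter, under the centre of the mould; x runs along the mould's length towards the dial, y across the mould (the rocking direction, to the left when looking along x), z up.
- mould_rim (a point): Fixed point at the centre of the mould's mouth, at rim height (52 mm above the counter). The mould is an open wooden frame, 137 mm along board x, 92 mm along board y, inner floor 28 mm above the counter (24 mm deep). Its two long side walls are sprung inwards (y): each squeezes the block with about 10 N, 8 N more per mm pushed out (at most 5 mm).
- mould (a joint): How far the mould (1 kg) has been lifted off the board: 0 m = down. It only moves straight up and falls back by its own weight; keep it under 6 mm. A straight pull of about 12 to 15 N on the block drags the mould up with it; while the block is being rocked, the sprung walls let it creep upward, about 2 mm a swing.
- press: The press block: dark wood, 110 mm (its x) by 50 mm (its y) by 34 mm high, about 0.25 kg with its handle. Origin at the centre of its underside; x lies along the mould's length, z up. At the start it stands on the mould's floor, its top 10 mm above the rim.
- press_handle (a point): Centre of the handle, 64 mm above the block's underside: a level round light-wood dowel, 16 mm thick, 76 mm long along the block's x, on two 10 mm posts 29 mm either side of this point, 22 mm clear of the block. Pinch it across (along y). Swing it 5 to 8 mm each way along y, leaning the gripper along by 0.1 to 0.15 rad, to rock the block about a lengthwise line some 50 mm below the dowel.
- dial (a joint): Hold-down dial angle, rad; 0 = pointer at the red zero mark (on the dial's board +y side). Grows counter-clockwise from above; starts at 0.8 to 1.6, turns stiffly (0.06 N m) from -0.4 to 1.8 and stays where left. Away from zero its steel paddle overhangs the block's end 2 mm above it and keeps it down; within 0.12 rad of zero it is clear.
- dial_grip (a point): On the dial's upright axis (125 mm along board x from the board's origin) at gripping height: a black bar 14 mm thick, 44 mm long, 36 mm high, its top 16.5 mm above this point, its round skirt 22 mm below it. The bar lies along board y when the dial is at 0 and turns with it; the point's y axis runs along the bar, towards the pointer. Pinch it across its thickness (point x).
- cup: Blue cup, 72 mm wide, 75 mm high, standing on the counter; origin at its underside. Leave alone.
- dish: White soy dish, 100 mm wide, 22 mm high; origin at its underside. Leave alone.
- soy: Amber bottle with red cap, 52 mm wide, 110 mm high; origin at its underside. Leave alone.
Things that resemble listed ones, but are neither listed nor needed, are in the scene too. What is shaped like the press but yellow is not meant.

How it is judged:
By the outcome, as a careful person would: the job done as asked, in the order asked, and still so for the second after the job is handed in, while the arm keeps its last pose, push and grip.
It also fails if it takes over 61 s, if anything falls off the work surface, if the arm or the gripper's body presses on something with over 40 N, if the wrist force passes 120 N, or if a joint passes its speed limit or range.

ROBOT

A 6-joint arm with a two-finger parallel gripper is mounted at the origin on the work surface. World frame = base frame: x ahead of the robot, y to its left, z up, the work surface at z = 0. Lengths are in m, angles in rad, forces in N, time in s.
With the tool pointing down it reaches from about 0.3 to 0.775 m from the base axis. Payload 14.6 kg.
Tool frame: the origin (TCP) lies between the finger pads; the fingertips stand 19 mm ahead of it and the grasp point (between the pads) is the TCP (ctrl.finger_overhang is the distance from the TCP to the fingertips, in m); z points along the fingers, y is the direction in which the jaws open and shut (so a half turn about z gives the same grasp; the last joint's range is limited). The gripper opens to 94 mm and grips with 3 to 60 N. Pads are 16 mm wide; open, the fingers measure 119 mm over their backs; the gripper's body (75 mm by 177 mm) begins 78 mm behind the grasp point.
Start: joints at [-0.067, 0.3, 1.521, -0, 1.321, -0.067], TCP at [0.55, -0, 0.224] pointing down, gripper open.
Joint ranges: [-3.03, 3.03], [-0.79, 2.21], [0.23, 2.52], [-1.04, 4.18], [0, 3.07], [-2.55, 2.55]. Speed limits (rad/s): [2.22, 2.22, 2.57, 3.14, 3.14, 3.14].

INTERFACE

Orientations are given as [roll, pitch, yaw] about the fixed x, y, z axes, in that order (R = Rz(yaw) Ry(pitch) Rx(roll)).
In Python, from station import ctrl gives the robot as it stands.
- The arm moves only by the tool send_rows, never from a script. Its argument "series" is a list of rows, each a list of 7 numbers: the turn, a rotation vector about the tool's x, y, z in degrees, then the shift along the tool's x, y, z in m, then the gripper's target within -1 to 1 (fully open at 1, half-way at 0, shut at -1). A call has 1 to 8 rows; each row is the pose to reach, as a shift and turn from the pose commanded when the call began, along the tool's axes at that moment; what a row does not reach only later rows make up. A row lasts 1/10 s, in which the tool goes at most 50 mm and 8.59 degrees, less where a joint would pass 70% of its speed; a pose out of reach is approached as far as the arm can. A call with a gripper value outside its range is refused whole. The fingers move at their own pace and stop on an object; "force" is the grip in N (left out, the last holds). Time passes only in rows, so rows that repeat a pose let the fingers close. It gives the time, the measured TCP pose, the force and the opening at its end, in the units of the state.
- ctrl.get_obs(): the state, without advancing time (a new reading comes with each control period).
- ctrl.camera(name): name is "scene" or "side" or "wrist"; returns a dict with "pixels" (400x640x3 uint8, red, green, blue), "z_map" (400x640 float32, m along the optical axis (not along the pixel's ray), 0 where there is no reading), "fov_y" (degrees; the focal length in pixels is half the picture's height over the tangent of half this angle, whatever the lens; pixels are square), "cx", "cy" (the principal point, pixels), "k1" (the pictures are not rectified: a ray, as slopes to the right and down, at radius r is drawn at 1 + k1 r^2 times it, then the intrinsics apply), "R" (3x3) and "t" (3): a world point X has camera coordinates R X + t. Camera axes: x right, y down, z forward; pixel columns grow to the right and rows downward; lengths in m; the calibration is good to about 2 mm. A picture is of the moment at which its call begins.
- ctrl.hand_in(): hands the job in, once; it reports no verdict.
The state is a dict: "time_s": time; "qpos": joint angles; "joint_vel": joint speeds; "tau": joint torques, N m; "ee_pos": TCP position; "eef_rot": TCP orientation; "force": force on the tool from outside, world axes, zero at the start; "moment": the same for the moment, N m; "grip_width": finger opening in m.
Only numpy, scipy, OpenCV 4.12 (cv2) and the standard library are available. Lean on these libraries where they do the work, as an engineer would, in place of code of your own. Each camera call takes 0.05 s, during which the arm holds its last target.

## Working session

There is one attempt and no reset: what is moved stays moved. The work goes in short steps, Python scripts to look and compute and a tool call to move; the robot and the scene stay as the last step left them, time stands still between calls to the robot, and variables do not carry over. Pictures are saved under pics/ and viewed, and the job is handed in when it is done.

Besides the shell and the picture viewer there is one more tool, called after "Call:" by a JSON object that holds its "name" and its "arguments", one argument or row to a line. send_rows: Moves the arm, as the interface text tells. Its arguments: {"type":"object","properties":{"series":{"type":"array"},"force":{"type":"number"}},"required":["series"]}

```bash
mkdir -p pics
cat > h.py <<'E'
import numpy as np, cv2
from station import ctrl
def snap(name,fn):
    c=ctrl.camera(name); cv2.imwrite('pics/'+fn+'.png',cv2.cvtColor(c['pixels'],cv2.COLOR_RGB2BGR)); np.save('pics/'+fn+'.npy',c,allow_pickle=True); return c
def load(fn): return np.load('pics/'+fn+'.npy',allow_pickle=True).item()
def K(c):
    f=200/np.tan(np.radians(c['fov_y'])/2); return np.array([[f,0,c['cx']],[0,f,c['cy']],[0,0,1.]])
def rays(c,uv):
    uv=np.asarray(uv,float).reshape(-1,1,2)
    return cv2.undistortPoints(uv,K(c),np.array([c['k1'],0,0,0,0.]))[:,0]
def at_z(c,uv,z):
    r=rays(c,uv); R=np.array(c['R']);t=np.array(c['t']); d=np.c_[r,np.ones(len(r))]@R; o=-R.T@t
    return o+d*((z-o[2])/d[:,2])[:,None]
def cloud(c):
    v,u=np.mgrid[0:400,0:640]; r=rays(c,np.c_[u.ravel(),v.ravel()]); z=np.array(c['z_map']).ravel()
    P=np.c_[r*z[:,None],z]; W=(P-np.array(c['t']))@np.array(c['R']); W[z<=0]=np.nan; return W.reshape(400,640,3)
def proj(c,X):
    X=np.asarray(X,float).reshape(-1,3); R=np.array(c['R']); t=np.array(c['t'],float)
    return cv2.projectPoints(X,cv2.Rodrigues(R)[0],t,K(c),np.array([c['k1'],0,0,0,0.]))[0][:,0]
E
python3 - <<'E'
from h import *
for n in ('scene','side','wrist'):
    c=snap(n,n+'0'); print(n,c['fov_y'],c['k1'],-np.array(c['R']).T@c['t'])
print(ctrl.get_obs(), ctrl.finger_overhang)
E
```

```text
scene 54.73137653166195 -0.041900520091359375 [ 0.93431686 -0.33860344  0.88098274]
side 45.48555155339219 -0.1014227754705991 [ 0.46130676 -0.86428957  0.90524144]
wrist 66.65169597152273 -0.025763923566114615 [0.55001842 0.07516016 0.38435002]
{'time_s': 0.15, 'qpos': array([-6.66258874e-02,  3.00350722e-01,  1.52143794e+00,  3.91359604e-06,
        1.32072807e+00, -6.65948133e-02]), 'joint_vel': array([-0.00081661, -0.0015397 , -0.00216395, -0.00072761, -0.00049649,
       -0.0003335 ]), 'tau': array([-2.50185103e-04, -5.31960297e+01, -3.52822959e+01,  7.07691838e-02,
        2.35654798e-02, -3.66386917e-05]), 'ee_pos': array([ 5.49808974e-01, -3.46905992e-06,  2.24012914e-01]), 'eef_rot': array([-3.14067088e+00, -6.52758829e-05,  1.57076425e+00]), 'force': array([-0.15599443,  0.87804495, -1.15100915]), 'moment': array([-0.02309613, -0.0077345 ,  0.03904245]), 'grip_width': 0.09349664509760046} 0.019
```

View pics/scene0.png

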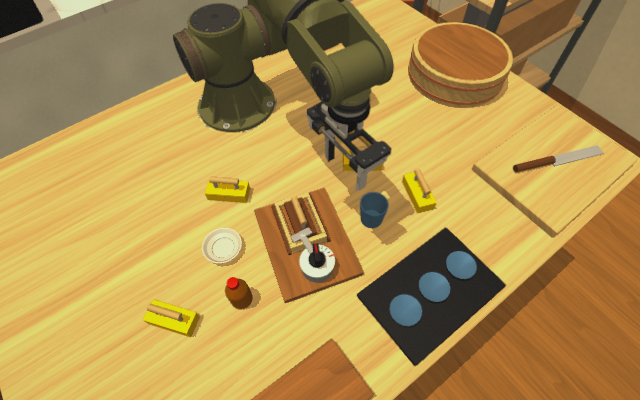

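View pics/side0.png

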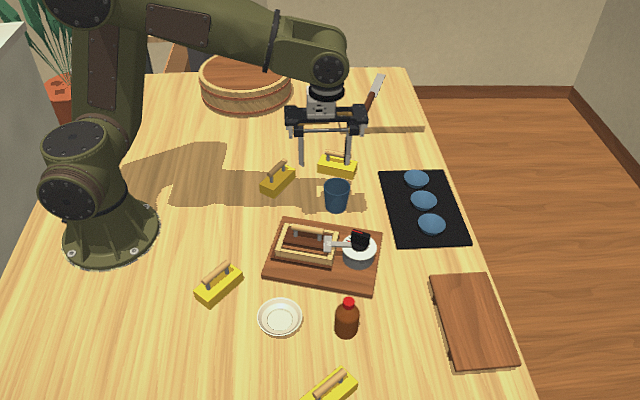

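View pics/wrist0.png

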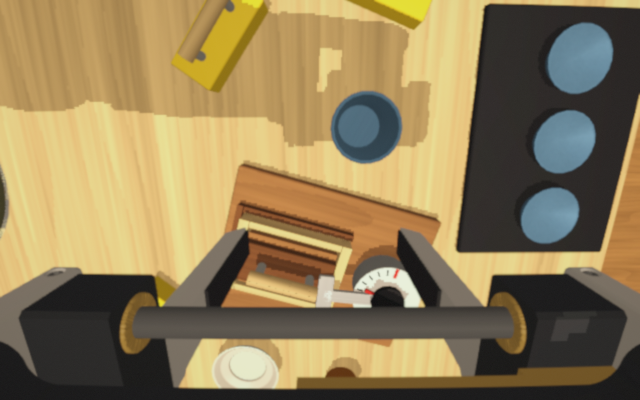

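The dark press is in the mould at scene (297,217) and side (307,240), with the dial at scene (317,260). Four yellow look-alikes are at scene (228,188), (170,317), (420,190) and (355,160). They are yellow and stand on the counter, so they are not meant. I'll confirm that in a crop and measure.

Run:
```python
from h import *
a=cv2.imread('pics/scene0.png')[180:305,245:375]; b=cv2.imread('pics/side0.png')[205:305,250:390]
a=cv2.resize(a,(520,500),interpolation=cv2.INTER_CUBIC); b=cv2.resize(b,(700,500),interpolation=cv2.INTER_CUBIC)
cv2.imwrite('pics/ca.png',a);cv2.imwrite('pics/cb.png',b)
for n in('scene0','side0'):
    c=load(n);W=cloud(c)
    m=(W[...,0]>.35)&(W[...,0]<.8)&(W[...,1]>-.4)&(W[...,1]<.1)
    # board top
    rgb=c['pixels'].astype(int)
    bt=m&(abs(W[...,2]-.02)<.006)&(rgb[...,0]-rgb[...,2]<130)&(rgb[...,0]<190)
    k=cv2.morphologyEx(bt.astype(np.uint8),cv2.MORPH_OPEN,np.ones((2,2)))
    nl,lab,st,_=cv2.connectedComponentsWithStats(k); i=1+st[1:,4].argmax()
    P=W[lab==i]; r=cv2.minAreaRect(P[:,:2].astype(np.float32)*1000); print(n,'board',r,P[:,2].mean(),len(P)); print(cv2.boxPoints(r))
    for (u,v) in ([(297,217),(290,207),(317,258),(310,250)] if n=='scene0' else [(307,240),(310,233),(360,240),(350,240)]): print((u,v),W[v,u].round(4),rgb[v,u])
```

```text
scene0 board ((548.5136108398438, -106.9549560546875), (204.7154083251953, 266.4129943847656), 73.9638900756836) nan 3795
[[ 392.21487  -168.53232 ]
 [ 648.2611   -242.12708 ]
 [ 704.8124    -45.377594]
 [ 448.7661     28.217163]]
(297, 217) [ 0.5053 -0.1043  0.0638] [119  74  37]
(290, 207) [ 0.4698 -0.1011  0.0619] [120  70  35]
(317, 258) [ 0.641  -0.1422  0.1099] [44 41 38]
(310, 250) [ 0.6008 -0.1336  0.0726] [191 178 151]
side0 board ((551.0211791992188, -104.85609436035156), (216.90478515625, 260.2295837402344), 73.95972442626953) nan 3421
[[ 396.00525  -173.13377 ]
 [ 646.1035   -245.03859 ]
 [ 706.0371    -36.578415]
 [ 455.93884    35.3264  ]]
(307, 240) [ 0.5065 -0.107   0.0624] [116  75  51]
(310, 233) [ 0.5149 -0.0855  0.0631] [71 45 33]
(360, 240) [ 0.6261 -0.1421  0.0939] [33 29 31]
(350, 240) [ 0.6085 -0.1133  0.0631] [161 173 152]
```

View pics/ca.png

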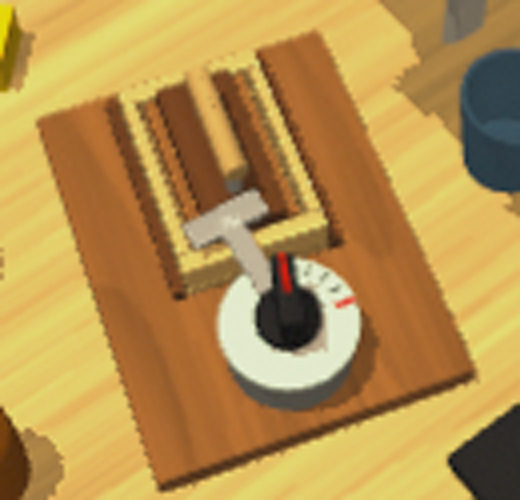

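View pics/cb.png

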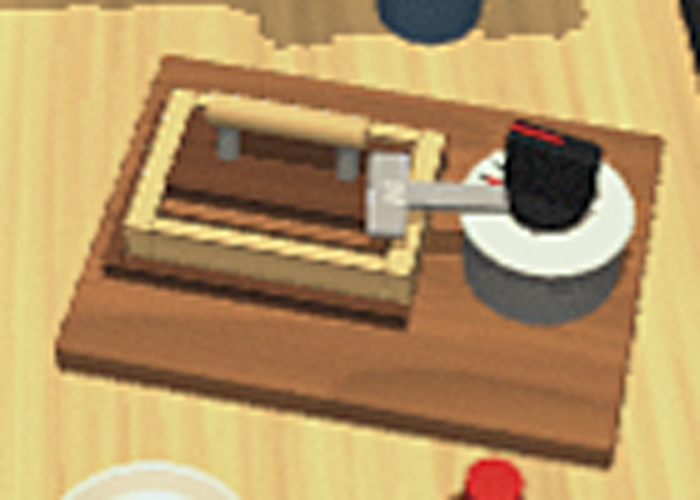

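Run:
```python
from h import *
th=np.radians(-16.04); ex=np.array([np.cos(th),np.sin(th)]); ey=np.array([-ex[1],ex[0]])
for n in('scene0','side0'):
    c=load(n);W=cloud(c);hsv=cv2.cvtColor(c['pixels'],cv2.COLOR_RGB2HSV).astype(int); o=np.array([.55,-.106])
    B=np.dstack([(W[...,:2]-o)@ex,(W[...,:2]-o)@ey,W[...,2]])
    inb=(abs(B[...,0])<.13)&(abs(B[...,1])<.095)
    def rep(name,m):
        P=W[m]; Q=B[m]; print(n,name,len(P),'W',np.median(P,0).round(4),'minmax B',np.percentile(Q,2,0).round(4),np.percentile(Q,98,0).round(4)); return P
    h=inb&(W[...,2]>.086)&(W[...,2]<.103)&(hsv[...,2]>120)&(hsv[...,1]>80)&(hsv[...,0]>8)
    P=rep('handle',h); d=P[:,:2]-P[:,:2].mean(0); print('  axis',np.degrees(np.arctan2(*np.linalg.svd(d,full_matrices=0)[2][0][::-1])))
    m=inb&(abs(W[...,2]-.052)<.004)&(hsv[...,2]>150)&(hsv[...,1]>70); P=rep('rim',m); r=cv2.minAreaRect((P[:,:2]*1000).astype(np.float32)); print('  ',r)
    w=inb&(hsv[...,1]<60)&(hsv[...,2]>150)&(B[...,0]>0.02)&(W[...,2]<.09); rep('white',w)
    bl=inb&(hsv[...,2]<70)&(W[...,2]>.075)&(B[...,0]>0.02); P=rep('bar',bl); rep('bartop',bl&(W[...,2]>W[bl][:,2].max()-.004))
    rd=inb&((hsv[...,0]<6)|(hsv[...,0]>174))&(hsv[...,1]>150)&(hsv[...,2]>120)&(B[...,0]>0.02); 
    v,u=np.nonzero(rd); print([(a,b,W[b,a].round(3).tolist()) for a,b in zip(u,v)])
```

```text
scene0 handle 180 W [ 0.5083 -0.0999  0.0996] minmax B [-0.0801 -0.0123  0.0927] [-0.0053  0.0024  0.1027]
  axis -17.049736025203053
scene0 rim 659 W [ 0.5135 -0.1064  0.053 ] minmax B [-0.11   -0.0501  0.0496] [0.0251 0.04   0.0555]
   ((507.2774658203125, -98.42655944824219), (92.10135650634766, 139.52871704101562), 73.63858032226562)
scene0 white 649 W [ 0.6297 -0.1384  0.0636] minmax B [ 0.0253 -0.0422  0.0604] [0.1197 0.0313 0.0717]
scene0 bar 354 W [ 0.6201 -0.0544  0.3169] minmax B [ 0.0203 -0.0191  0.0753] [0.1039 0.0946 0.4823]
scene0 bartop 10 W [ 0.5875 -0.052   0.4839] minmax B [0.0201 0.0576 0.4819] [0.0217 0.0684 0.4852]
[(np.int64(315), np.int64(243), [0.61, -0.125, 0.111]), (np.int64(315), np.int64(244), [0.611, -0.126, 0.11]), (np.int64(315), np.int64(245), [0.612, -0.127, 0.109]), (np.int64(316), np.int64(245), [0.614, -0.125, 0.109]), (np.int64(315), np.int64(246), [0.615, -0.129, 0.11]), (np.int64(316), np.int64(246), [0.617, -0.127, 0.111]), (np.int64(315), np.int64(247), [0.617, -0.13, 0.11]), (np.int64(316), np.int64(247), [0.618, -0.128, 0.109]), (np.int64(31
[... 1587 characters left out ...]
p.int64(231), [0.613, -0.129, 0.111]), (np.int64(355), np.int64(231), [0.615, -0.13, 0.112]), (np.int64(356), np.int64(231), [0.617, -0.13, 0.111]), (np.int64(357), np.int64(231), [0.619, -0.13, 0.111]), (np.int64(358), np.int64(231), [0.622, -0.128, 0.11]), (np.int64(358), np.int64(232), [0.622, -0.132, 0.11]), (np.int64(359), np.int64(232), [0.624, -0.13, 0.108]), (np.int64(360), np.int64(232), [0.627, -0.127, 0.105]), (np.int64(361), np.int64(232), [0.629, -0.132, 0.109]), (np.int64(361), np.int64(233), [0.628, -0.135, 0.11]), (np.int64(362), np.int64(233), [0.63, -0.135, 0.11]), (np.int64(348), np.int64(241), [0.602, -0.122, 0.07]), (np.int64(349), np.int64(241), [0.605, -0.122, 0.069])]
```

Run:
```python
from h import *
for n in('scene0','side0'):
    c=load(n);W=cloud(c);hsv=cv2.cvtColor(c['pixels'],cv2.COLOR_RGB2HSV).astype(int)
    roi=(W[...,0]>.35)&(W[...,0]<.85)&(W[...,1]>-.35)&(W[...,1]<.1)&(W[...,2]<.13)
    for k,m in dict(cup=(hsv[...,0]>90)&(hsv[...,0]<125)&(hsv[...,1]>80)&(W[...,2]>.02),cap=((hsv[...,0]<6)|(hsv[...,0]>172))&(hsv[...,1]>150)&(W[...,2]>.095)&(W[...,1]<-.17),paddle=(hsv[...,1]<60)&(hsv[...,2]>110)&(W[...,2]>.067)&(W[...,2]<.085)).items():
        P=W[m&roi]; print(n,k,len(P),np.percentile(P,3,0).round(3),np.percentile(P,97,0).round(3))
# check points projected
th=np.radians(-16.2);ex=np.array([np.cos(th),np.sin(th),0]);ey=np.array([-ex[1],ex[0],0])
O=np.array([.5075,-.0985,0]);z=np.array([0,0,1.])
for n in('scene0','side0'):
    c=load(n);im=cv2.imread(f'pics/{n}.png')
    D=O+.125*ex; a=th+np.pi/2+1.41; bd=np.array([np.cos(a),np.sin(a),0])
    pts=[O+sx*.0685*ex+sy*.046*ey+.052*z for sx in(-1,1) for sy in(-1,1)]+[O+s*.038*ex+.1*z for s in(-1,1)]+[D+s*.022*bd+.110*z for s in (-1,1)]+[D+.04*ey+.064*z]
    s=4; x0,y0=(245,180) if n=='scene0' else (250,205)
    big=cv2.resize(im[y0:y0+125,x0:x0+145],None,fx=4,fy=4,interpolation=cv2.INTER_CUBIC)
    for p in proj(c,pts): cv2.circle(big,tuple(int(round(v)) for v in ((p-[x0,y0])*4+2)),3,(255,0,255),-1)
    cv2.imwrite(f'pics/chk_{n}.png',big)
a=cv2.imread('pics/chk_scene0.png')
```

```text
scene0 cup 1733 [ 0.566 -0.067  0.021] [0.847 0.095 0.075]
scene0 cap 110 [ 0.568 -0.328  0.099] [ 0.589 -0.309  0.114]
scene0 paddle 228 [ 0.546 -0.147  0.068] [ 0.618 -0.104  0.074]
side0 cup 1319 [ 0.566 -0.07   0.021] [0.847 0.097 0.077]
side0 cap 119 [ 0.567 -0.331  0.098] [ 0.587 -0.31   0.112]
side0 paddle 243 [ 0.481 -0.15   0.067] [ 0.642 -0.095  0.077]
```

View pics/chk_scene0.png

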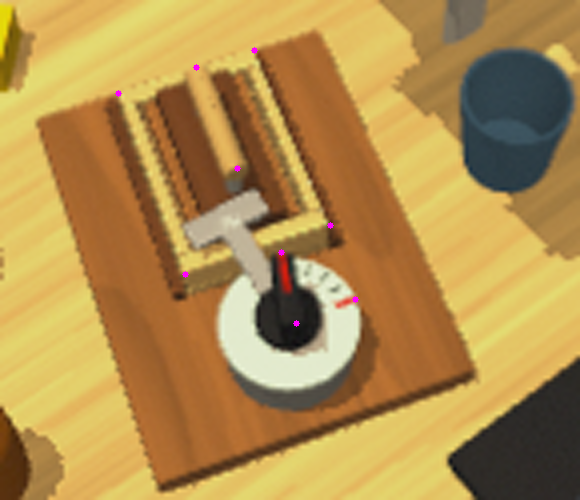

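View pics/chk_side0.png

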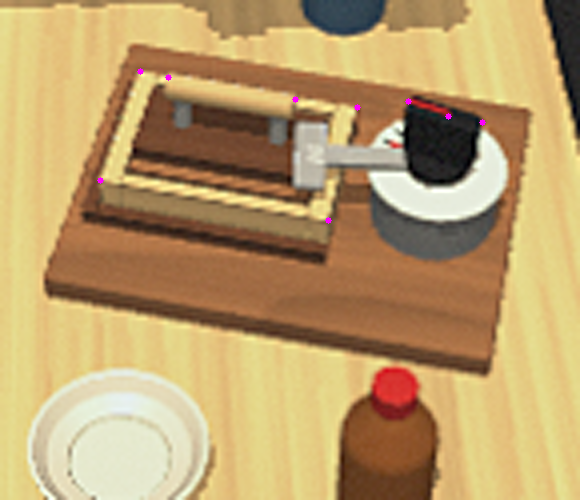

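The fitted mould, dial and pointer points overlay well. Dial axis is about (0.628, -0.134) and its angle about 1.41 rad. The cup is at (~0.59, 0.0 or below) and its top is under my fingertip path. I'm moving above the dial with the jaws across the bar (-65° about tool z).

Call:
{"name": "send_rows", "arguments": {
  "series": [
    [0,0,-8,-0.017,0.01,0.008,0.2],
    [0,0,-16,-0.034,0.02,0.016,0.2],
    [0,0,-24,-0.05,0.03,0.024,0.2],
    [0,0,-32,-0.067,0.04,0.032,0.2],
    [0,0,-40,-0.084,0.05,0.04,0.2],
    [0,0,-48,-0.1,0.06,0.048,0.2],
    [0,0,-56,-0.117,0.069,0.056,0.2],
    [0,0,-64,-0.134,0.078,0.064,0.2]
  ],
  "force": 30
}}

```text
time_s: 0.95
ee_pos: [0.6282, -0.1346, 0.1597]
eef_rot: [-3.142, -0.001, 2.694]
force: [0.0, -0.9, -0.6]
grip_width: 0.0564
```

Run:
```python
from h import *
s=snap('scene','scene1');w=snap('wrist','wrist1'); print(ctrl.get_obs())
im=cv2.imread('pics/scene1.png')[150:310,230:400]; cv2.imwrite('pics/s1c.png',cv2.resize(im,None,fx=3,fy=3))
```

```text
{'time_s': 1.05, 'qpos': array([-2.69611174e-01,  5.61623038e-01,  1.30599061e+00, -2.18447864e-04,
        1.27632158e+00, -1.38876948e+00]), 'joint_vel': array([ 0.03286737, -0.04176834,  0.02564313,  0.00773004,  0.00782863,
        0.19739286]), 'tau': array([-1.04167130e+00, -6.65765405e+01, -3.62491035e+01, -6.47838134e-02,
       -3.97356972e-02, -2.97633648e+00]), 'ee_pos': array([ 0.62785986, -0.13558535,  0.1586096 ]), 'eef_rot': array([-3.14096315e+00, -2.26606039e-03,  2.69001756e+00]), 'force': array([-0.3091578 ,  0.140517  , -0.42375438]), 'moment': array([ 0.04146738, -0.04685732,  0.01826606]), 'grip_width': 0.05649649439860344}
```

View pics/wrist1.png

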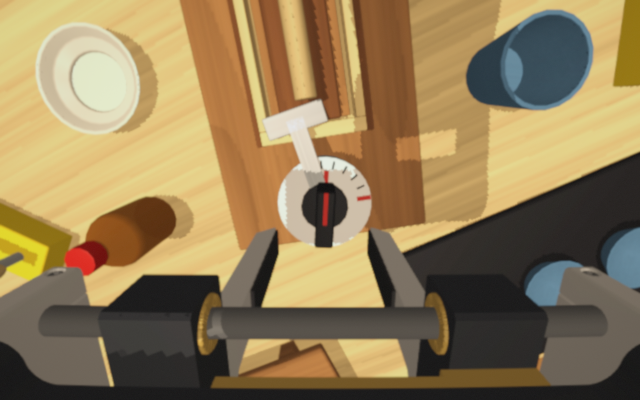

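View pics/s1c.png

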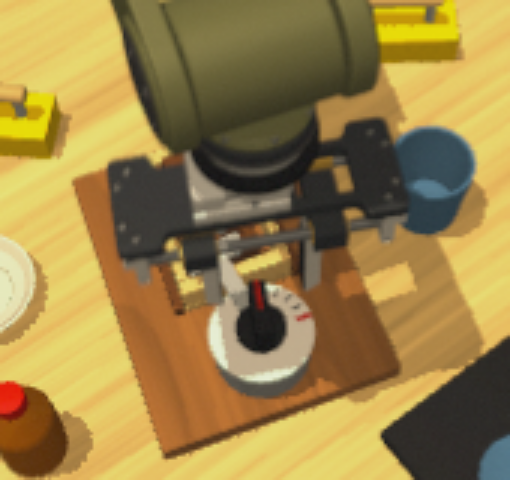

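The wrist view shows the bar at col 325, upright between the fingers (cols 275 and 370). Red pointer is at (326,208) and the zero mark at (364,198). Now checking these numbers.

Run:
```python
from h import *
c=load('wrist1');W=cloud(c);hsv=cv2.cvtColor(c['pixels'],cv2.COLOR_RGB2HSV).astype(int)
v,u=np.mgrid[0:400,0:640]; roi=(u>270)&(u<380)&(v>150)&(v<250)
red=roi&((hsv[...,0]<8)|(hsv[...,0]>172))&(hsv[...,1]>140)&(hsv[...,2]>90)
n,l,st,ce=cv2.connectedComponentsWithStats(red.astype(np.uint8))
for i in range(1,n): 
    if st[i,4]>5:
        P=W[l==i]; q=P[:,:2]-P[:,:2].mean(0); d=np.linalg.svd(q,full_matrices=0)[2][0]
        print(ce[i],st[i],P.mean(0),np.degrees(np.arctan2(d[1],d[0])),)
wh=roi&(hsv[...,1]<60)&(hsv[...,2]>140)&(W[...,2]<.068)
r=cv2.minEnclosingCircle((W[wh][:,:2]*1000).astype(np.float32)); print(r,np.median(W[wh][:,2]))
top=roi&(W[...,2]>.105); rr=cv2.minAreaRect((W[top][:,:2]*1000).astype(np.float32)); print('bar',rr,np.median(W[top][:,2]))
big=cv2.resize(cv2.imread('pics/wrist1.png')[90:260,230:400],None,fx=3,fy=3); cv2.imwrite('pics/w1c.png',big)
```

```text
[325.81578947 176.60526316] [324 171   4  12  38] [ 0.60381554 -0.12317917  0.06887377] -23.733612130467375
[325.12169312 208.91534392] [322 193   7  33 189] [ 0.61797184 -0.1307346   0.10917278] -27.66924077945294
[363.83783784 197.54054054] [358 196  13   4  37] [ 0.63574856 -0.10146501  0.06248832] -107.09513507380035
((635.598876953125, -139.12876892089844), 57.486968994140625) 0.0621148873203121
bar ((624.0408325195312, -136.26116943359375), (59.89418411254883, 43.33676528930664), 35.94398498535156) 0.10891385804203786
```

View pics/w1c.png

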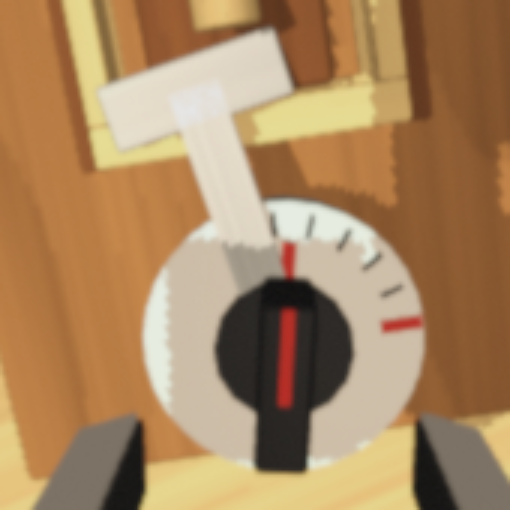

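Bar line passes within 1 mm of the TCP and the jaws are parallel to it. Descending to z = 0.096 and closing.

Call:
{"name": "send_rows", "arguments": {
  "series": [
    [0,0,0,0,0,0.02,0.2],
    [0,0,0,0,0,0.04,0.2],
    [0,0,0,0,0,0.055,0.2],
    [0,0,0,0,0,0.064,0.2],
    [0,0,0,0,0,0.064,0.2],
    [0,0,0,0,0,0.064,-0.4],
    [0,0,0,0,0,0.064,-1],
    [0,0,0,0,0,0.064,-1]
  ],
  "force": 30
}}

```text
time_s: 1.85
ee_pos: [0.6283, -0.1341, 0.0973]
eef_rot: [3.141, 0.001, 2.688]
force: [0.3, 0.2, -1.0]
grip_width: 0.0361
```

Call:
{"name": "send_rows", "arguments": {
  "series": [
    [0,0,0,0,0,0,-1],
    [0,0,0,0,0,0,-1],
    [0,0,0,0,0,0,-1]
  ]
}}

```text
time_s: 2.15
ee_pos: [0.6277, -0.1351, 0.0966]
eef_rot: [-3.14, 0.0, 2.688]
force: [-0.2, 1.7, 0.9]
grip_width: 0.0137
```

Gripped at 14 mm. Turning the dial clockwise from above by 80° (+ about tool z) in two halves.

Call:
{"name": "send_rows", "arguments": {
  "series": [
    [0,0,4,0,0,0,-1],
    [0,0,9,0,0,0,-1],
    [0,0,14,0,0,0,-1],
    [0,0,19,0,0,0,-1],
    [0,0,24,0,0,0,-1],
    [0,0,30,0,0,0,-1],
    [0,0,35,0,0,0,-1],
    [0,0,40,0,0,0,-1]
  ]
}}

```text
time_s: 2.95
ee_pos: [0.627, -0.1358, 0.0966]
eef_rot: [-3.139, 0.001, 1.985]
force: [-9.4, -10.6, 5.1]
grip_width: 0.0143
```

Call:
{"name": "send_rows", "arguments": {
  "series": [
    [0,0,5,0,0,0,-1],
    [0,0,10,0,0,0,-1],
    [0,0,15,0,0,0,-1],
    [0,0,20,0,0,0,-1],
    [0,0,26,0,0,0,-1],
    [0,0,32,0,0,0,-1],
    [0,0,37,0,0,0,-1],
    [0,0,40,0,0,0,-1]
  ]
}}

```text
time_s: 3.75
ee_pos: [0.6259, -0.1359, 0.0966]
eef_rot: [-3.137, 0.003, 1.287]
force: [-21.0, -9.8, 10.1]
grip_width: 0.014
```

Call:
{"name": "send_rows", "arguments": {
  "series": [
    [0,0,0,0,0,0,-1],
    [0,0,0,0,0,0,-1],
    [0,0,0,0,0,0,-1]
  ]
}}

```text
time_s: 4.05
ee_pos: [0.6259, -0.1358, 0.0966]
eef_rot: [-3.137, 0.003, 1.29]
force: [-19.8, -10.6, 9.8]
grip_width: 0.0141
```

Run:
```python
from h import *
c=snap('wrist','wrist2'); s=snap('scene','scene2'); d=snap('side','side2'); print(ctrl.get_obs()['eef_rot'])
big=cv2.resize(cv2.imread('pics/wrist2.png')[60:330,200:460],None,fx=2,fy=2); cv2.imwrite('pics/w2c.png',big)
b=cv2.resize(cv2.imread('pics/scene2.png')[170:310,230:400],None,fx=4,fy=4); cv2.imwrite('pics/s2c.png',b)
```

```text
[-3.13703186  0.00324261  1.29049522]
```

View pics/w2c.png

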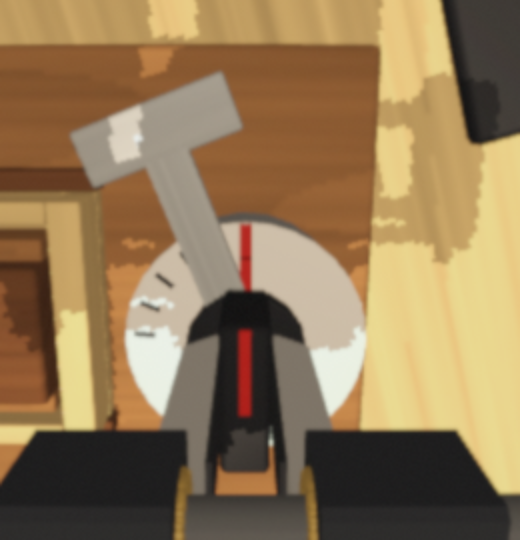

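View pics/s2c.png

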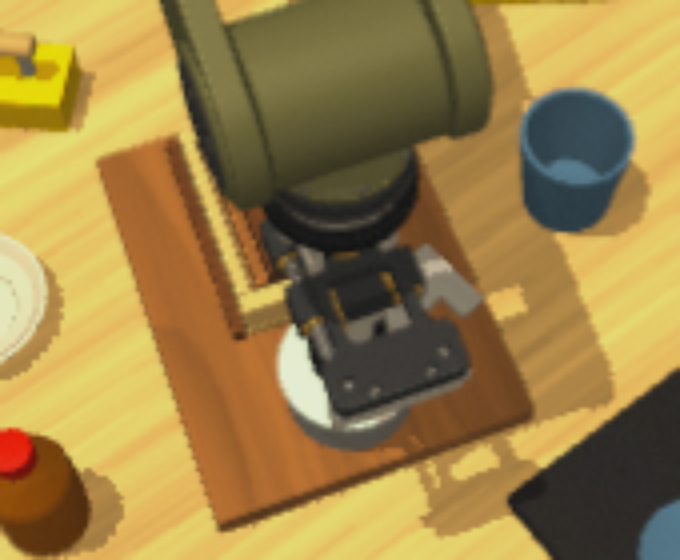

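The pointer and the red zero mark are in line (col ~246 in the crop). Releasing and rising.

Call:
{"name": "send_rows", "arguments": {
  "series": [
    [0,0,0,0,0,0,-0.4],
    [0,0,0,0,0,0,0.0],
    [0,0,0,0,0,0,0.0],
    [0,0,0,0,0,-0.01,0.0],
    [0,0,0,0,0,-0.03,0.0],
    [0,0,0,0,0,-0.05,0.0],
    [0,0,0,0,0,-0.07,0.0],
    [0,0,0,0,0,-0.07,0.0]
  ]
}}

```text
time_s: 5.0
ee_pos: [0.6292, -0.1341, 0.1701]
eef_rot: [3.136, -0.0, 1.292]
force: [-0.5, 0.8, -0.2]
grip_width: 0.0469
```

Run:
```python
from h import *
c=snap('wrist','wrist3'); o=ctrl.get_obs(); print(o['ee_pos'],o['eef_rot'],o['force'],o['qpos'])
W=cloud(c);hsv=cv2.cvtColor(c['pixels'],cv2.COLOR_RGB2HSV).astype(int)
v,u=np.mgrid[0:400,0:640]; roi=(u>260)&(u<400)&(v>120)&(v<260)
red=roi&((hsv[...,0]<8)|(hsv[...,0]>172))&(hsv[...,1]>140)&(hsv[...,2]>90)
n,l,st,ce=cv2.connectedComponentsWithStats(red.astype(np.uint8))
for i in range(1,n): 
    if st[i,4]>5:
        P=W[l==i]; q=P[:,:2]-P[:,:2].mean(0); d=np.linalg.svd(q,full_matrices=0)[2][0]; print(ce[i],st[i],P.mean(0),np.degrees(np.arctan2(d[1],d[0])))
cv2.imwrite('pics/w3c.png',cv2.resize(cv2.imread('pics/wrist3.png')[60:330,120:460],None,fx=2,fy=2))
```

```text
[ 0.62855229 -0.13399928  0.16795705] [ 3.13879008e+00 -8.14048625e-05  1.29176896e+00] [ 0.58764293  0.6140558  -0.01351529] [-2.67041640e-01  5.51208099e-01  1.29960110e+00  4.97865440e-05
  1.28798011e+00  1.19720180e-02]Traceback (most recent call last):
  File "<stdin>", line 9, in <module>
    u, s, vh = gufunc(a, signature=signature)
               ~~~~~~^^^^^^^^^^^^^^^^^^^^^^^^
    raise LinAlgError("SVD did not converge")
numpy.linalg.LinAlgError: SVD did not converge
```

Run:
```python
from h import *
c=load('wrist3');hsv=cv2.cvtColor(c['pixels'],cv2.COLOR_RGB2HSV).astype(int)
v,u=np.mgrid[0:400,0:640]; roi=(u>260)&(u<400)&(v>120)&(v<260)
red=roi&((hsv[...,0]<8)|(hsv[...,0]>172))&(hsv[...,1]>140)&(hsv[...,2]>90)
n,l,st,ce=cv2.connectedComponentsWithStats(red.astype(np.uint8))
for i in range(1,n): 
    if st[i,4]>5:
        vv,uu=np.nonzero(l==i); print(ce[i],st[i])
        for z in(.0625,.069,.110):
            P=at_z(c,np.c_[uu,vv],z); q=P[:,:2]-P[:,:2].mean(0); d=np.linalg.svd(q,full_matrices=0)[2][0]; print('  ',z,P.mean(0).round(4),np.degrees(np.arctan2(d[1],d[0])).round(1))
cv2.imwrite('pics/w3c.png',cv2.resize(cv2.imread('pics/wrist3.png')[60:330,60:420],None,fx=2.2,fy=2.2))
```

```text
[318.90410959 172.63013699] [317 161   4  24  73]
   0.0625 [ 0.6345 -0.107   0.0625] -106.2
   0.069 [ 0.6348 -0.1059  0.069 ] -106.2
   0.11 [ 0.6371 -0.0989  0.11  ] -106.2
[318.07189542 209.2745098 ] [316 194   6  32 153]
   0.0625 [ 0.6242 -0.1396  0.0625] -106.0
   0.069 [ 0.6248 -0.1377  0.069 ] -106.0
   0.11 [ 0.6287 -0.1258  0.11  ] -106.0
```

View pics/w3c.png

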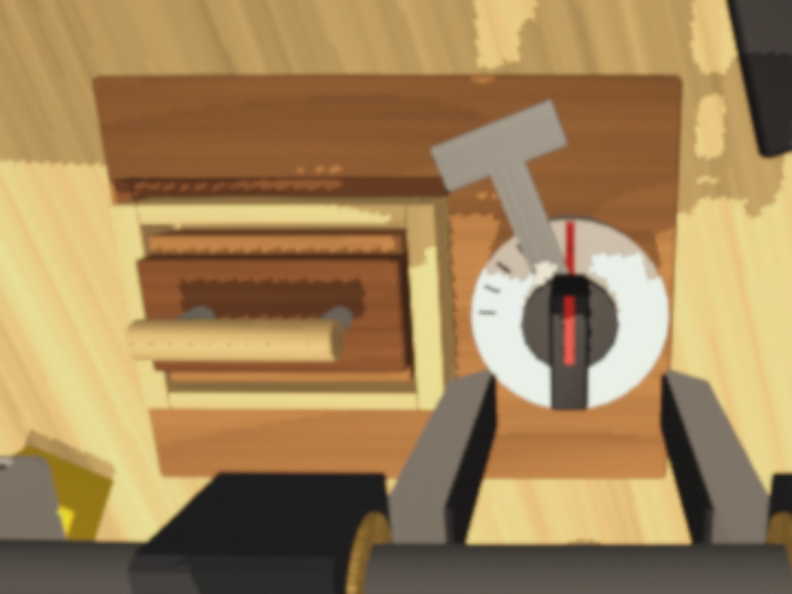

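Run:
```python
from h import *
c=load('wrist3')
px=lambda a,b:(a/2.2+60-.3,b/2.2+60-.3)
P=at_z(c,[px(128,338),px(342,341),px(235,340)],.092); print(P)
print(at_z(c,[px(112,205),px(445,195),px(428,408),px(150,408)],.052), at_z(c,[px(112,205),px(445,195),px(428,408),px(150,408)],.052).mean(0))
d=P[1]-P[0];print(np.linalg.norm(d),np.degrees(np.arctan2(d[1],d[0])), ctrl.get_obs()['ee_pos'])
```

```text
[[ 0.4664387  -0.08855383  0.092     ]
 [ 0.54416287 -0.11201523  0.092     ]
 [ 0.50542744 -0.10051835  0.092     ]]
[[ 0.45502687 -0.0379805   0.052     ]
 [ 0.59042302 -0.07299569  0.052     ]
 [ 0.55226595 -0.16074999  0.052     ]
 [ 0.43062191 -0.12618482  0.052     ]] [ 0.50708444 -0.09947775  0.052     ]
0.08118795555949415 -16.796676871439622 [ 0.62855229 -0.13399928  0.16795705]
```

Dial reads zero to within about 1°. Handle centre is about (0.507, -0.100) and its length measures 81 mm (given 76), yaw -16.5°. Going above it with the jaws across.

Call:
{"name": "send_rows", "arguments": {
  "series": [
    [0,0,-8,0,-0.015,0,0.0],
    [0,0,-16,0,-0.03,0,0.0],
    [0,0,-24,0,-0.047,0,0.0],
    [0,0,-32,0,-0.063,0,0.0],
    [0,0,-40,0,-0.08,0,0.0],
    [0,0,-48,0,-0.096,0,0.0],
    [0,0,-56,0,-0.112,0,0.0],
    [0,0,-64,-0.0007,-0.126,0,0.0]
  ]
}}

```text
time_s: 5.85
ee_pos: [0.5056, -0.0995, 0.1654]
eef_rot: [-3.141, -0.001, 2.414]
force: [-0.1, 0.7, 0.3]
grip_width: 0.047
```

Call:
{"name": "send_rows", "arguments": {
  "series": [
    [0,0,-8,0,0,0.005,0.0],
    [0,0,-16,0,0,0.01,0.0],
    [0,0,-24,0,0,0.015,0.0],
    [0,0,-26,0,0,0.02,0.0],
    [0,0,-26,0,0,0.02,0.0],
    [0,0,-26,0,0,0.02,0.0]
  ]
}}

```text
time_s: 6.45
ee_pos: [0.5065, -0.0999, 0.146]
eef_rot: [-3.142, -0.001, 2.861]
force: [0.9, -0.1, 0.6]
grip_width: 0.0469
```

Run:
```python
from h import *
c=snap('wrist','wrist4'); s=snap('side','side4'); o=ctrl.get_obs(); print(o['ee_pos'],o['eef_rot'],o['force'],o['qpos'])
```

```text
[ 0.506664   -0.09992586  0.14642611] [ 3.14158740e+00 -8.86530681e-05  2.86123865e+00] [-0.81533203 -0.56062672 -0.50718218] [-2.65658753e-01  3.05823481e-01  1.70508507e+00  7.24373873e-06
  1.13077267e+00 -1.55610416e+00]
```

View pics/wrist4.png

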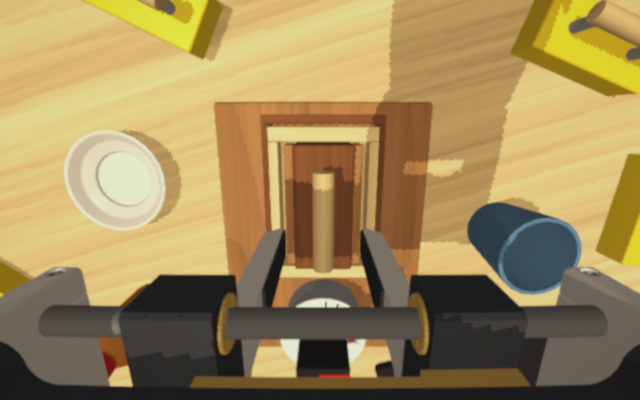

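View pics/side4.png

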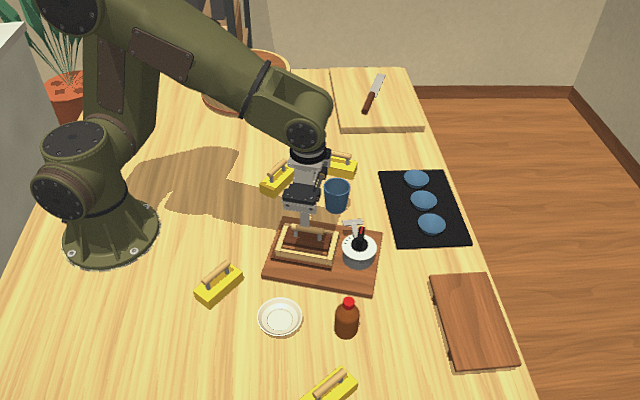

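Dowel (cols 313–333) is centred between the fingers (282, 365) and parallel to the pads. The dial at the bottom still points at its mark. Descending 54 mm and gripping.

Call:
{"name": "send_rows", "arguments": {
  "series": [
    [0,0,0,0,0,0.015,0.0],
    [0,0,0,0,0,0.03,0.0],
    [0,0,0,0,0,0.045,0.0],
    [0,0,0,0,0,0.054,0.0],
    [0,0,0,0,0,0.054,0.0],
    [0,0,0,0,0,0.054,-0.4],
    [0,0,0,0,0,0.054,-1],
    [0,0,0,0,0,0.054,-1]
  ],
  "force": 40
}}

```text
time_s: 7.35
ee_pos: [0.507, -0.1, 0.0931]
eef_rot: [-3.142, 0.001, 2.862]
force: [0.4, 0.3, 0.1]
grip_width: 0.0267
```

Call:
{"name": "send_rows", "arguments": {
  "series": [
    [0,0,0,0,0,0,-1],
    [0,0,0,0,0,0,-1],
    [0,0,0,0,0,0,-1],
    [0,0,0,0,0,0,-1]
  ]
}}

```text
time_s: 7.75
ee_pos: [0.5068, -0.0999, 0.0928]
eef_rot: [3.141, 0.001, 2.862]
force: [-1.3, 3.1, 4.4]
grip_width: 0.015
```

Run:
```python
from h import *
c=snap('wrist','wrist5'); s=snap('side','side5'); o=ctrl.get_obs(); print(o['ee_pos'],o['eef_rot'],o['force'],o['moment'],o['grip_width'])
im=cv2.imread('pics/side5.png')[170:310,250:400]; cv2.imwrite('pics/s5c.png',cv2.resize(im,None,fx=4,fy=4))
```

```text
[ 0.50684775 -0.09988031  0.09276699] [3.14143753e+00 4.97910074e-04 2.86237313e+00] [0.26904569 2.12289169 6.35321165] [ 0.46280648  0.02654693 -0.04697659] 0.014596820566480657
```

View pics/s5c.png

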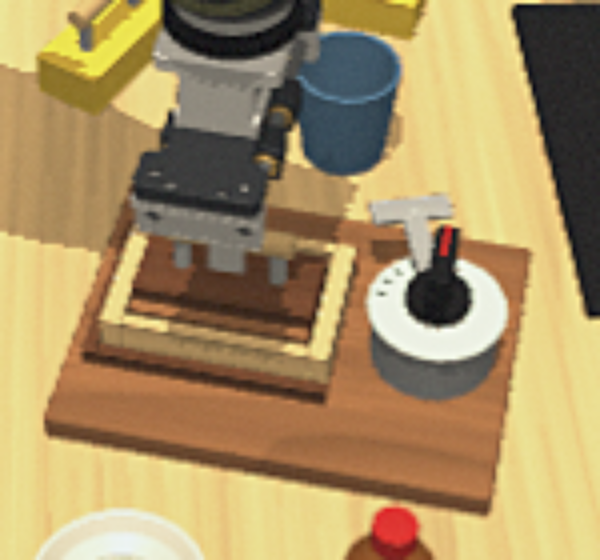

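Gripped (opening 14.6 mm); the dial at (440,250) of the crop shows red toward zero. First swing goes to board +y (tool +y, lean + about tool x), then back, with barely any lift.

Call:
{"name": "send_rows", "arguments": {
  "series": [
    [2.3,0,0,0,0.002,0,-1],
    [4.6,0,0,0,0.004,0,-1],
    [7,0,0,0,0.006,0,-1],
    [7,0,0,0,0.006,-0.0005,-1],
    [7,0,0,0,0.006,-0.0005,-1]
  ]
}}

```text
time_s: 8.35
ee_pos: [0.5084, -0.0954, 0.0938]
eef_rot: [-3.017, 0.001, 2.863]
force: [-5.6, -9.3, 11.1]
grip_width: 0.0146
```

Run:
```python
from h import *
o=ctrl.get_obs(); print(o['ee_pos'],o['eef_rot'],o['force'],o['moment'],o['grip_width'])
```

```text
[ 0.50835609 -0.095413    0.09379624] [-3.01677813e+00  8.43847557e-04  2.86268960e+00] [-5.64127886 -9.26438399 11.12302994] [-1.76031462  0.93272852 -0.1029426 ] 0.014613968754418484
```

Call:
{"name": "send_rows", "arguments": {
  "series": [
    [-2.3,0,0,0,-0.002,-0.0001,-1],
    [-4.6,0,0,0,-0.004,-0.0002,-1],
    [-7,0,0,0,-0.006,-0.0003,-1],
    [-7,0,0,0,-0.006,-0.0003,-1]
  ]
}}

```text
time_s: 8.75
ee_pos: [0.5063, -0.1005, 0.0936]
eef_rot: [3.141, -0.001, 2.861]
force: [0.4, 1.5, -2.4]
grip_width: 0.0149
```

Call:
{"name": "send_rows", "arguments": {
  "series": [
    [-2.3,0,0,0,-0.002,0,-1],
    [-4.6,0,0,0,-0.004,-0.0005,-1],
    [-7,0,0,0,-0.006,-0.001,-1],
    [-7,0,0,0,-0.006,-0.001,-1],
    [-4.6,0,0,0,-0.004,-0.0015,-1],
    [-2.3,0,0,0,-0.002,-0.002,-1],
    [0,0,0,0,0,-0.002,-1],
    [0,0,0,0,0,-0.002,-1]
  ]
}}

```text
time_s: 9.55
ee_pos: [0.5068, -0.0994, 0.0959]
eef_rot: [-3.139, -0.0, 2.864]
force: [-1.2, -4.6, -0.8]
grip_width: 0.0155
```

Run:
```python
from h import *
s=snap('side','side6'); o=ctrl.get_obs(); print(o['ee_pos'],o['eef_rot'],o['force'],o['moment'],o['grip_width'])
im=cv2.imread('pics/side6.png')[170:310,250:400]; cv2.imwrite('pics/s6c.png',cv2.resize(im,None,fx=4,fy=4))
```

```text
[ 0.50674486 -0.09955437  0.09587939] [-3.14072885e+00 -1.45635420e-04  2.86360072e+00] [ 0.1718328  -1.63997982 -0.82692547] [-0.23371252 -0.01642775  0.03307384] 0.014884405800475384
```

View pics/s6c.png

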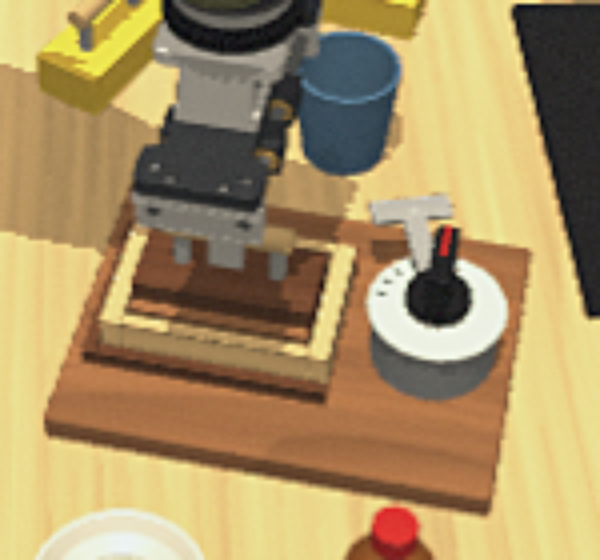

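Block is creeping up (TCP z 0.0928 → 0.0959) at almost no pull, and the mould looks unmoved. Continuing one side per call, 2 mm rise each.

Call:
{"name": "send_rows", "arguments": {
  "series": [
    [2.3,0,0,0,0.002,0,-1],
    [4.6,0,0,0,0.004,-0.0005,-1],
    [7,0,0,0,0.006,-0.001,-1],
    [7,0,0,0,0.006,-0.001,-1],
    [4.6,0,0,0,0.004,-0.0015,-1],
    [2.3,0,0,0,0.002,-0.002,-1],
    [0,0,0,0,0,-0.002,-1],
    [0,0,0,0,0,-0.002,-1]
  ]
}}

```text
time_s: 10.4
ee_pos: [0.5066, -0.1002, 0.0979]
eef_rot: [3.139, 0.0, 2.861]
force: [1.4, 5.4, -0.5]
grip_width: 0.0148
```

Call:
{"name": "send_rows", "arguments": {
  "series": [
    [-2.3,0,0,0,-0.002,0,-1],
    [-4.6,0,0,0,-0.004,-0.0005,-1],
    [-7,0,0,0,-0.006,-0.001,-1],
    [-7,0,0,0,-0.006,-0.001,-1],
    [-4.6,0,0,0,-0.004,-0.0015,-1],
    [-2.3,0,0,0,-0.002,-0.002,-1],
    [0,0,0,0,0,-0.002,-1],
    [0,0,0,0,0,-0.002,-1]
  ]
}}

```text
time_s: 11.2
ee_pos: [0.5068, -0.0995, 0.0999]
eef_rot: [-3.139, 0.0, 2.864]
force: [-1.6, -2.7, -0.4]
grip_width: 0.015
```

Run:
```python
from h import *
s=snap('side','side7'); o=ctrl.get_obs(); print(o['ee_pos'],o['eef_rot'],o['force'],o['moment'],o['grip_width'])
im=cv2.imread('pics/side7.png')[170:310,250:400]; cv2.imwrite('pics/s7c.png',cv2.resize(im,None,fx=4,fy=4))
```

```text
[ 0.50676965 -0.0996585   0.09993126] [-3.14105440e+00  8.55225060e-05  2.86339377e+00] [-0.1087558  -2.17138716 -0.51473934] [-0.21019617  0.01981589  0.03679494] 0.014762550318745718
```

View pics/s7c.png

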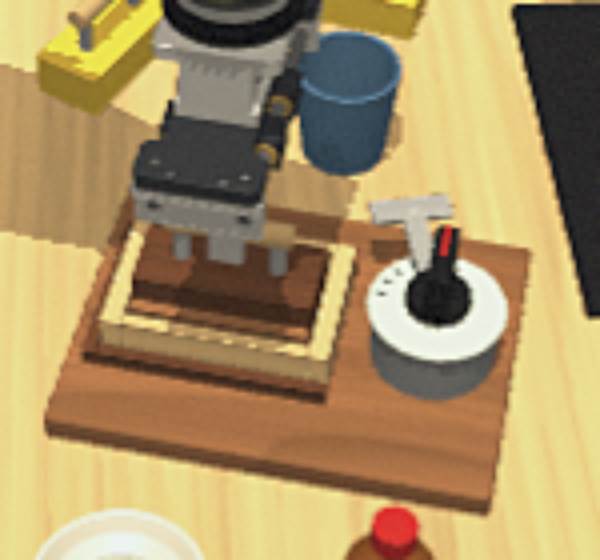

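The block's side is showing more above the rim, the mould is down, and forces are tiny. Same again.

Call:
{"name": "send_rows", "arguments": {
  "series": [
    [2.3,0,0,0,0.002,0,-1],
    [4.6,0,0,0,0.004,-0.0005,-1],
    [7,0,0,0,0.006,-0.001,-1],
    [7,0,0,0,0.006,-0.001,-1],
    [4.6,0,0,0,0.004,-0.0015,-1],
    [2.3,0,0,0,0.002,-0.002,-1],
    [0,0,0,0,0,-0.002,-1],
    [0,0,0,0,0,-0.002,-1]
  ]
}}

```text
time_s: 12.05
ee_pos: [0.5066, -0.1002, 0.102]
eef_rot: [3.138, 0.0, 2.861]
force: [1.4, 4.6, -0.2]
grip_width: 0.015
```

Call:
{"name": "send_rows", "arguments": {
  "series": [
    [-2.3,0,0,0,-0.002,0,-1],
    [-4.6,0,0,0,-0.004,-0.0005,-1],
    [-7,0,0,0,-0.006,-0.001,-1],
    [-7,0,0,0,-0.006,-0.001,-1],
    [-4.6,0,0,0,-0.004,-0.0015,-1],
    [-2.3,0,0,0,-0.002,-0.002,-1],
    [0,0,0,0,0,-0.002,-1],
    [0,0,0,0,0,-0.002,-1]
  ]
}}

```text
time_s: 12.85
ee_pos: [0.5068, -0.0995, 0.1039]
eef_rot: [-3.139, 0.0, 2.864]
force: [-0.9, -3.0, 0.2]
grip_width: 0.015
```

Call:
{"name": "send_rows", "arguments": {
  "series": [
    [2.3,0,0,0,0.002,0,-1],
    [4.6,0,0,0,0.004,-0.0005,-1],
    [7,0,0,0,0.006,-0.001,-1],
    [7,0,0,0,0.006,-0.001,-1],
    [4.6,0,0,0,0.004,-0.0015,-1],
    [2.3,0,0,0,0.002,-0.002,-1],
    [0,0,0,0,0,-0.002,-1],
    [0,0,0,0,0,-0.002,-1]
  ]
}}

```text
time_s: 13.65
ee_pos: [0.5066, -0.1003, 0.106]
eef_rot: [3.139, 0.0, 2.861]
force: [1.2, 5.0, -0.2]
grip_width: 0.015
```

Call:
{"name": "send_rows", "arguments": {
  "series": [
    [-2.3,0,0,0,-0.002,0,-1],
    [-4.6,0,0,0,-0.004,-0.0005,-1],
    [-7,0,0,0,-0.006,-0.001,-1],
    [-7,0,0,0,-0.006,-0.001,-1],
    [-4.6,0,0,0,-0.004,-0.0015,-1],
    [-2.3,0,0,0,-0.002,-0.002,-1],
    [0,0,0,0,0,-0.002,-1],
    [0,0,0,0,0,-0.002,-1]
  ]
}}

```text
time_s: 14.45
ee_pos: [0.5068, -0.0995, 0.1079]
eef_rot: [-3.139, 0.0, 2.864]
force: [0.2, -3.9, 1.0]
grip_width: 0.0149
```

Run:
```python
from h import *
s=snap('side','side8'); o=ctrl.get_obs(); print(o['ee_pos'],o['eef_rot'],o['force'],o['moment'],o['grip_width'])
im=cv2.imread('pics/side8.png')[170:310,250:400]; cv2.imwrite('pics/s8c.png',cv2.resize(im,None,fx=4,fy=4))
```

```text
[ 0.50679739 -0.09963735  0.10795101] [-3.14076005e+00  2.11610844e-04  2.86347111e+00] [-0.41351412 -2.42027958 -1.22029312] [-0.18119858 -0.03374752 -0.02881289] 0.014810304448768878
```

View pics/s8c.png

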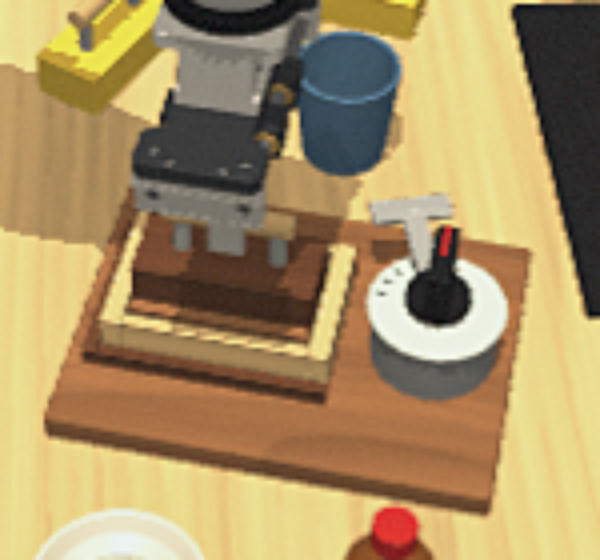

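15 mm up, about 9 to go, mould still down. Continuing.

Call:
{"name": "send_rows", "arguments": {
  "series": [
    [2.3,0,0,0,0.002,0,-1],
    [4.6,0,0,0,0.004,-0.0005,-1],
    [7,0,0,0,0.006,-0.001,-1],
    [7,0,0,0,0.006,-0.001,-1],
    [4.6,0,0,0,0.004,-0.0015,-1],
    [2.3,0,0,0,0.002,-0.002,-1],
    [0,0,0,0,0,-0.002,-1],
    [0,0,0,0,0,-0.002,-1]
  ]
}}

```text
time_s: 15.3
ee_pos: [0.5067, -0.1003, 0.1101]
eef_rot: [3.139, 0.0, 2.861]
force: [0.8, 5.0, -0.5]
grip_width: 0.015
```

Call:
{"name": "send_rows", "arguments": {
  "series": [
    [-2.3,0,0,0,-0.002,0,-1],
    [-4.6,0,0,0,-0.004,-0.0005,-1],
    [-7,0,0,0,-0.006,-0.001,-1],
    [-7,0,0,0,-0.006,-0.001,-1],
    [-4.6,0,0,0,-0.004,-0.0015,-1],
    [-2.3,0,0,0,-0.002,-0.002,-1],
    [0,0,0,0,0,-0.002,-1],
    [0,0,0,0,0,-0.002,-1]
  ]
}}

```text
time_s: 16.1
ee_pos: [0.5068, -0.0995, 0.112]
eef_rot: [-3.139, 0.0, 2.864]
force: [-0.2, -4.2, 0.2]
grip_width: 0.015
```

Call:
{"name": "send_rows", "arguments": {
  "series": [
    [2.3,0,0,0,0.002,0,-1],
    [4.6,0,0,0,0.004,-0.0005,-1],
    [7,0,0,0,0.006,-0.001,-1],
    [7,0,0,0,0.006,-0.001,-1],
    [4.6,0,0,0,0.004,-0.0015,-1],
    [2.3,0,0,0,0.002,-0.002,-1],
    [0,0,0,0,0,-0.002,-1],
    [0,0,0,0,0,-0.002,-1]
  ]
}}

```text
time_s: 16.9
ee_pos: [0.5071, -0.1005, 0.1154]
eef_rot: [3.138, 0.002, 2.861]
force: [-3.2, 5.5, 14.2]
grip_width: 0.0151
```

Call:
{"name": "send_rows", "arguments": {
  "series": [
    [-2.3,0,0,0,-0.002,0,-1],
    [-4.6,0,0,0,-0.004,-0.0005,-1],
    [-7,0,0,0,-0.006,-0.001,-1],
    [-7,0,0,0,-0.006,-0.001,-1],
    [-4.6,0,0,0,-0.004,-0.0015,-1],
    [-2.3,0,0,0,-0.002,-0.002,-1],
    [0,0,0,0,0,-0.002,-1],
    [0,0,0,0,0,-0.002,-1]
  ]
}}

```text
time_s: 17.7
ee_pos: [0.5067, -0.0994, 0.1158]
eef_rot: [3.141, -0.0, 2.863]
force: [0.3, 0.5, -3.1]
grip_width: 0.015
```

Run:
```python
from h import *
s=snap('side','side9'); o=ctrl.get_obs(); print(o['ee_pos'],o['eef_rot'],o['force'],o['moment'],o['grip_width'])
im=cv2.imread('pics/side9.png')[170:310,250:400]; cv2.imwrite('pics/s9c.png',cv2.resize(im,None,fx=4,fy=4))
```

```text
[ 0.50664187 -0.0996274   0.11579823] [ 3.13982893e+00 -2.68269736e-04  2.86304483e+00] [-0.52192797  0.84939027 -2.92963971] [ 0.0813188  -0.03488695  0.01814068] 0.015113933895565826
```

View pics/s9c.png

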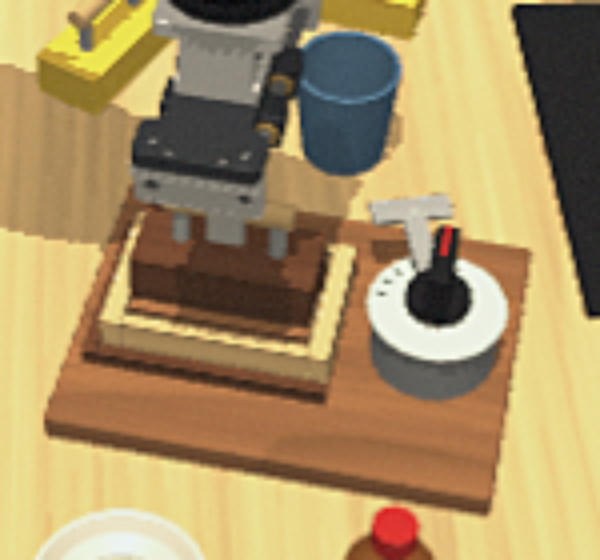

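Fz is about -3 N, which is just the block's weight, and its underside is at about the rim. I'll ease up 3 mm, check, then lift clear.

Call:
{"name": "send_rows", "arguments": {
  "series": [
    [0,0,0,0,0,-0.0005,-1],
    [0,0,0,0,0,-0.001,-1],
    [0,0,0,0,0,-0.0015,-1],
    [0,0,0,0,0,-0.002,-1],
    [0,0,0,0,0,-0.0025,-1],
    [0,0,0,0,0,-0.003,-1],
    [0,0,0,0,0,-0.003,-1],
    [0,0,0,0,0,-0.003,-1]
  ]
}}

```text
time_s: 18.55
ee_pos: [0.5067, -0.0998, 0.119]
eef_rot: [3.142, 0.0, 2.862]
force: [-0.9, 0.4, -2.1]
grip_width: 0.0149
```

Call:
{"name": "send_rows", "arguments": {
  "series": [
    [0,0,0,0,0,-0.003,-1],
    [0,0,0,0,0,-0.006,-1],
    [0,0,0,0,0,-0.009,-1],
    [0,0,0,0,0,-0.012,-1],
    [0,0,0,0,0,-0.015,-1],
    [0,0,0,0,0,-0.018,-1],
    [0,0,0,0,0,-0.018,-1],
    [0,0,0,0,0,-0.018,-1]
  ]
}}

```text
time_s: 19.35
ee_pos: [0.5067, -0.0998, 0.137]
eef_rot: [-3.142, 0.0, 2.862]
force: [-0.4, -0.2, -3.1]
grip_width: 0.0152
```

Run:
```python
from h import *
s=snap('side','side10'); t=snap('scene','scene10'); w=snap('wrist','wrist10');o=ctrl.get_obs(); print(o['ee_pos'],o['eef_rot'],o['force'],o['moment'],o['grip_width'])
im=cv2.imread('pics/side10.png')[170:310,250:400]; cv2.imwrite('pics/s10c.png',cv2.resize(im,None,fx=4,fy=4))
im=cv2.imread('pics/scene10.png')[150:310,230:400]; cv2.imwrite('pics/t10c.png',cv2.resize(im,None,fx=3,fy=3))
```

```text
[ 0.50663264 -0.09985226  0.13682649] [-3.14158947e+00 -2.58826176e-04  2.86231454e+00] [ 0.09520087 -0.6664297  -2.12856315] [ 0.08044567 -0.06569789 -0.06645605] 0.014973570691698877
```

View pics/s10c.png

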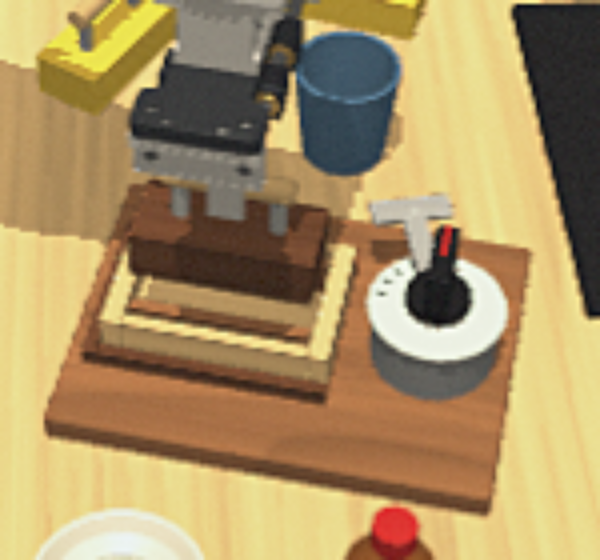

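View pics/wrist10.png

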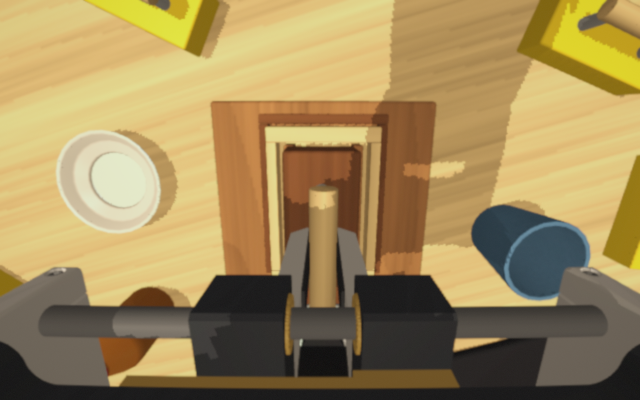

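View pics/t10c.png

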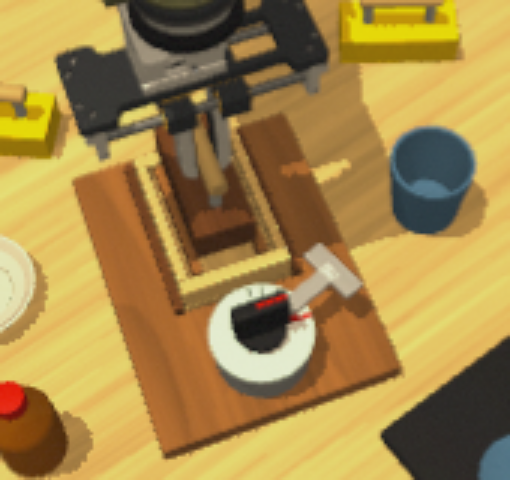

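The block hangs clear above the mould (side crop, underside at y≈290). The mould is down, the dial points to zero, and the cup, dish and bottle are in place. Checking level and height numerically.

Run:
```python
from h import *
th=np.radians(-16.2);ex=np.array([np.cos(th),np.sin(th)]);ey=np.array([-ex[1],ex[0]]);O=np.array([.507,-.0995])
for n in('side10','scene10','wrist10'):
    c=load(n);W=cloud(c);hsv=cv2.cvtColor(c['pixels'],cv2.COLOR_RGB2HSV).astype(int)
    B=np.dstack([(W[...,:2]-O)@ex,(W[...,:2]-O)@ey,W[...,2]])
    m=(abs(B[...,0])<.056)&(abs(B[...,1])<.03)&(abs(B[...,2]-.106)<.008)&(hsv[...,2]<150)&(hsv[...,0]<14)&(hsv[...,1]>90)
    Q=B[m]; 
    if len(Q)<50: print(n,len(Q)); continue
    A=np.c_[Q[:,:2],np.ones(len(Q))]; k=np.linalg.lstsq(A,Q[:,2],rcond=None)[0]
    for _ in range(3):
        r=abs(A@k-Q[:,2]); g=r<.003; k=np.linalg.lstsq(A[g],Q[g,2],rcond=None)[0]
    print(n,len(Q),'slope x,y deg',np.degrees(k[:2]).round(2),'z top',k[2].round(4),'span',np.percentile(Q[g],[3,97],axis=0).round(3).tolist())
    r=(abs(B[...,0])<.075)&(abs(B[...,1])<.05)&(abs(W[...,2]-.054)<.006)&(hsv[...,2]>150)&(hsv[...,1]>70); print('  rim z',np.median(W[r][:,2]))
    for k2,o in dict(before='side0',).items():
        if n=='side10':
            W0=cloud(load(o)); h0=cv2.cvtColor(load(o)['pixels'],cv2.COLOR_RGB2HSV).astype(int); B0=np.dstack([(W0[...,:2]-O)@ex,(W0[...,:2]-O)@ey,W0[...,2]])
            r=(abs(B0[...,0])<.075)&(abs(B0[...,1])<.05)&(abs(W0[...,2]-.054)<.006)&(h0[...,2]>150)&(h0[...,1]>70); print('  rim z before',np.median(W0[r][:,2]))
c=load('scene10');hsv=cv2.cvtColor(c['pixels'],cv2.COLOR_RGB2HSV).astype(int);v,u=np.mgrid[0:400,0:640]
red=(u>295)&(u<345)&(v>235)&(v<275)&((hsv[...,0]<8)|(hsv[...,0]>172))&(hsv[...,1]>130)&(hsv[...,2]>90)
n,l,st,ce=cv2.connectedComponentsWithStats(red.astype(np.uint8))
for i in range(1,n):
    vv,uu=np.nonzero(l==i)
    for z in(.0625,.11):
        P=at_z(c,np.c_[uu,vv],z)[:,:2]; 
        if len(P)>4: d=np.linalg.svd(P-P.mean(0),full_matrices=0)[2][0]; print(ce[i],len(P),z,P.mean(0),np.degrees(np.arctan2(d[1],d[0])))
```

```text
side10 652 slope x,y deg [-0.16 -1.46] z top 0.1075 span [[-0.052, -0.027, 0.105], [0.053, 0.018, 0.11]]
  rim z 0.0526105685294371
  rim z before 0.052559331466370034
scene10 460 slope x,y deg [-0.44 -1.5 ] z top 0.1078 span [[-0.046, -0.025, 0.105], [0.054, 0.02, 0.111]]
  rim z 0.05304620447626689
wrist10 4346 slope x,y deg [-0.12 -2.29] z top 0.1066 span [[-0.055, -0.025, 0.105], [-0.002, 0.021, 0.108]]
  rim z 0.05201161326102152
[320. 250.] 25 0.0625 [ 0.61074786 -0.11237125] -106.3111564078778
[320. 250.] 25 0.11 [ 0.62952593 -0.12550046] -106.31115640787783
[329.92307692 255.15384615] 13 0.0625 [ 0.63523756 -0.10192293] -113.98938683576961
[329.92307692 255.15384615] 13 0.11 [ 0.65259439 -0.1156585 ] -113.98938683576954
```

The block is about 21 mm above the rim and the mould rim is unmoved (52.6 mm before and after). Pointer direction is -106.3°, matching the zero mark. All three cameras show the block tilted about 1.5–2.3° across y, so I'll level it by leaning -1.7° about tool x.

Call:
{"name": "send_rows", "arguments": {
  "series": [
    [-0.6,0,0,0,0,0,-1],
    [-1.2,0,0,0,0.0005,0,-1],
    [-1.7,0,0,0,0.001,0,-1],
    [-1.7,0,0,0,0.001,0,-1],
    [-1.7,0,0,0,0.001,0,-1],
    [-1.7,0,0,0,0.001,0,-1]
  ]
}}

```text
time_s: 20.1
ee_pos: [0.507, -0.0989, 0.137]
eef_rot: [3.112, -0.0, 2.862]
force: [-0.0, 0.2, -2.4]
grip_width: 0.0148
```

Run:
```python
from h import *
th=np.radians(-16.2);ex=np.array([np.cos(th),np.sin(th)]);ey=np.array([-ex[1],ex[0]]);O=np.array([.507,-.0995])
for s in('side','scene','wrist'):
    c=snap(s,s+'11');W=cloud(c);hsv=cv2.cvtColor(c['pixels'],cv2.COLOR_RGB2HSV).astype(int)
    B=np.dstack([(W[...,:2]-O)@ex,(W[...,:2]-O)@ey,W[...,2]])
    m=(abs(B[...,0])<.056)&(abs(B[...,1])<.03)&(abs(B[...,2]-.106)<.008)&(hsv[...,2]<150)&(hsv[...,0]<14)&(hsv[...,1]>90)
    Q=B[m]; A=np.c_[Q[:,:2],np.ones(len(Q))]; k=np.linalg.lstsq(A,Q[:,2],rcond=None)[0]
    for _ in range(3):
        g=abs(A@k-Q[:,2])<.003; k=np.linalg.lstsq(A[g],Q[g,2],rcond=None)[0]
    print(s,np.degrees(k[:2]).round(2),k[2].round(4),np.percentile(Q[g],[3,97],axis=0).round(3).tolist())
o=ctrl.get_obs(); print(o['time_s'],o['ee_pos'],o['force'],o['grip_width'],abs(o['joint_vel']).max())
```

```text
side [ 0.14 -0.03] 0.1074 [[-0.052, -0.025, 0.105], [0.053, 0.019, 0.11]]
scene [-0.19 -0.34] 0.108 [[-0.039, -0.023, 0.105], [0.054, 0.023, 0.11]]
wrist [-0.07 -0.33] 0.1068 [[-0.055, -0.024, 0.106], [-0.002, 0.023, 0.108]]
20.25 [ 0.5069941  -0.09887308  0.13700654] [-0.00715814 -0.07223375 -2.86892846] 0.01510039838018364 0.0018778541005247855
```

Level to within about 0.4° and at rest. Handing in.

Run:
```python
from h import *
print(ctrl.hand_in())
```

```text
the job is handed in; nothing more can be done
None
```

I turned the dial about 80° clockwise to zero. I then pinched the handle and rocked the block six times each way, about 6 mm and 0.12 rad, easing it up about 2 mm per swing until it was free. I lifted it straight clear and handed in at 20.3 s.

**Last checks**
- **Block height:** its underside is about 21 mm above the rim.
- **Block level:** it first hung about 2° off level. I corrected that, and all three cameras now show it within about 0.4°.
- **Grip:** the block is still held, with only its weight (about 2.9 N) on the wrist.
- **Mould:** the rim height read the same before and after (52.6 mm).
- **Dial:** the pointer read -106.3° in the scene camera against -106.2° for the zero mark in the earlier wrist view. The scene camera's own fit of the mark gave -114° from only 13 pixels, so I set that one aside.
- **Cup, dish and bottle:** they look untouched in the pictures; I did not measure their final positions.
- **Forces:** the highest sideways force I saw was about 23 N, while turning the dial. Near the rim, as the block came free, the wrist briefly read 14 N. Neither is near the limits.

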